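# Let the steel ball out of the two-lane dispenser

## Task

On the two-lane ball dispenser, press down the paddle of the lane that holds the grey steel ball with the fingertips until its gate lifts and the ball rolls into the catch tray; then let go of the paddle so that the gate drops shut again. Work it by the paddle alone: do not touch the balls or the gates, keep the orange ball's gate shut, and do not disturb the nut, the wood block or the marker.

Things in the scene. Friction and masses are not known exactly. Their poses are not given: they have to be found in the camera images.
- dispenser: Two-lane ball dispenser fixed to the bench, base 245 x 190 x 10 mm. Origin on the bench top under the pivot pins, midway between lanes; x along the lanes, away from the robot, from paddles to trays; y to its left. Lane centres y = +55, -55 mm. In each lane: paddle at x = -85 mm, pivot at x = 0, z = 80 mm between posts 90 mm high, ball on a chute, yellow gate 25 mm wide at x = 63 mm, catch tray x = 80 to 124 mm, floor z = 12 mm.
- left_pad (a point): The lane on the dispenser's left (+y) side. Top centre of the paddle's black rubber pad (40 mm along the lane, 36 mm across). Level and 88 mm above the bench at rest; below it only the base board (10 mm). Pressed, it swings down about the pivot pin, up to 35 mm; about 2 N starts it, 4 N holds it fully down, a spring lifts it when let go.
- left_rocker (a joint): The lane on the dispenser's left (+y) side. Angle of its blue rocking lever about the pivot pin, rad: 0 at rest (gate shut), grows as the paddle is pressed, stop at 0.42 (gate fully up). The ball can pass under the gate from about 0.33.
- right_pad (a point): The lane on the dispenser's right (-y) side. Top centre of the paddle's black rubber pad (40 mm along the lane, 36 mm across). Level and 88 mm above the bench at rest; below it only the base board (10 mm). Pressed, it swings down about the pivot pin, up to 35 mm; about 2 N starts it, 4 N holds it fully down, a spring lifts it when let go.
- right_rocker (a joint): The lane on the dispenser's right (-y) side. Angle of its blue rocking lever about the pivot pin, rad: 0 at rest (gate shut), grows as the paddle is pressed, stop at 0.42 (gate fully up). The ball can pass under the gate from about 0.33.
- steel_ball: Plain grey steel ball, 24 mm across, origin at its centre. Waits behind the shut gate of one of the two lanes (either), about 46 mm along x from the pivot pin.
- orange_ball: Orange plastic ball, 24 mm across, origin at its centre. Waits behind the gate of the other lane.
- nut_3: Bystander: dark rusty hex nut, 24 x 27 x 12 mm, beside the dispenser; origin under its centre.
- wood_block_1: Bystander: pale pine block 45 x 120 x 34 mm, on the other side of the dispenser; origin under its centre.
- marker: Bystander: white and black marker pen, 131 mm long, 17 mm high, lying on the bench to the left; origin under its centre.

How it is judged:
By the outcome, as a careful person would: the job done as asked, in the order asked, and still so for the second after the job is handed in, with the robot touching nothing.
It also fails if it takes over 32 s, if anything falls off the work surface, if the arm or the gripper's body presses on something with over 40 N, if the wrist force passes 120 N, or if a joint passes its speed limit or range.

## Robot

A 7-joint arm with a two-finger parallel gripper is mounted at the origin on a cart in front of the work surface, level with it; the furniture and walls round the work are solid. World frame = base frame: x ahead of the robot, y to its left, z up, the work surface at z = 0. Lengths are in m, angles in rad, forces in N, time in s.
With the tool pointing down it reaches from about 0.4 to 0.85 m from the base axis. Payload 10.4 kg.
Tool frame: the origin (TCP) lies midway between the tips of the shut fingers; the grasp point (between the pads) lies 19 mm behind it; z points along the fingers, y is the line along which they close (so a half turn about z gives the same grasp; the last joint's range is limited). The gripper opens to 87 mm and grips with 3 to 60 N. Pads are 19 mm wide; open, the fingers measure 117 mm over their backs; the gripper's body (75 mm by 190 mm) begins 51 mm behind the grasp point.
Start: joints at [1.096, 0.332, -0.065, 1.46, 0.022, 1.35, -0.088], TCP at [0.273, -0.562, 0.223] pointing down, gripper open.
Joint ranges: [-2.6, 2.6], [-0.5, 2.12], [-1.47, 1.34], [0.16, 2.42], [-1.27, 4.41], [0.06, 2.06], [-2.6, 2.6]. Speed limits (rad/s): [2.22, 2.22, 2.79, 2.79, 3.14, 3.14, 3.14].

## Interface

Orientations are given as a unit quaternion [x, y, z, w].
In Python, from bench import sensors, eyes, order gives the robot as it stands.
- The arm moves only by the tool arm_command, never from a script. Its argument "steps" is a list of rows, each an object with "rot": the turn, a rotation vector about the world's x, y, z in degrees, a list of three; "slide": the shift along the world's x, y, z in m, a list of three; "grip": the opening, from 0 (shut) to 1 (fully open). A call has exactly 8 rows; each row shifts and turns the commanded pose from where the row before left it; what a row does not reach is not made up. A row lasts 1/8 s, in which the tool goes at most 62.5 mm and 10.7 degrees, less where a joint would pass 70% of its speed; a pose out of reach is approached as far as the arm can. A call with a gripper value outside its range is refused whole. The fingers move at their own pace and stop on an object; "newtons" is the grip in N (left out, the last holds). Time passes only in rows, so rows that do not move let the fingers close, or fill a call up. It gives the time, the measured TCP pose, the force, the opening and the grip force at its end, in the units of the state.
- sensors.read_state(): the state, without advancing time (a new reading comes with each control period).
- eyes.camera(name): name is "side" or "top"; returns a dict with "pixels" (420x560x3 uint8, red, green, blue), "intrinsics" (3x3 intrinsics, pixels), "k1" (the pictures are not rectified: a ray, as slopes to the right and down, at radius r is drawn at 1 + k1 r^2 times it, then the intrinsics apply), "pose" (4x4, takes a point from camera to world coordinates). Camera axes: x right, y down, z forward; pixel columns grow to the right and rows downward; lengths in m; the calibration is good to about 2 mm. A picture is of the moment at which its call begins. There is no depth.
- order.close_job(): hands the job in; it is judged then, once.
Trained networks look in a picture, given as the dict that the camera call returned (one of the last four; its "shot" number tells which), for a name from the list of things; names that differ only in an ending like _2 or _b are one class to them, and where a whole thing is asked for, a point or a joint stands for the part that bears it (a point fixed in the world has none). Each returns a list of dicts, best first, with "conf" (0 to 1); they miss things now and then, are a little off and sometimes report something else, mostly with a low value. They report only what shows in the picture. A call takes as long as a camera call.
- eyes.look_for(name, picture): "bbox" ([left, top, right, bottom] in pixels, round what is visible of it).
The state is a dict: "time": time; "joint_positions": joint angles; "joint_vel": joint speeds; "joint_torque": joint torques, N m; "ee_pos": TCP position; "eef_rot": TCP orientation; "ft_force": force on the tool from outside, world axes, zero at the start; "torque": the same for the moment, N m; "width": finger opening in m; "grip_force": force on a finger pad.
Only numpy, scipy, OpenCV 4.12 (cv2) and the standard library are available. Lean on these libraries where they do the work, as an engineer would, in place of code of your own. Each camera call takes 0.05 s, during which the arm holds its last target. There are 200 camera calls.

## Working session

There is one attempt and no reset: what is moved stays moved. The work goes in short steps, Python scripts to look and compute and a tool call to move; the robot and the scene stay as the last step left them, time stands still between calls to the robot, and variables do not carry over. Pictures are saved under pics/ and viewed, at most 10 in all, crops included, and the job is handed in when it is done.

Besides the shell and the picture viewer there is one more tool, called after ">>>" by a JSON object that holds its "fn" and its "kwargs". arm_command: Moves the arm, as the interface text tells. Its arguments: {"type":"object","properties":{"steps":{"type":"array","items":{"type":"object","properties":{"rot":{"type":"array","items":{"type":"number"}},"slide":{"type":"array","items":{"type":"number"}},"grip":{"type":"number"}}}},"newtons":{"type":"number"}},"required":["steps"]}

```bash
mkdir -p pics; cat > h.py <<'E'
import numpy as np, cv2, pickle
from bench import sensors, eyes, order
def ray(c,u,v):
    K=np.array(c["intrinsics"]);k=c["k1"]
    d=np.array([(u-K[0,2])/K[0,0],(v-K[1,2])/K[1,1]]);p=d.copy()
    for _ in range(20): p=d/(1+k*(p@p))
    T=np.array(c["pose"]);return T[:3,3],T[:3,:3]@np.array([p[0],p[1],1])
def atz(c,u,v,z):
    o,d=ray(c,u,v);return o+d*(z-o[2])/d[2]
def proj(c,P):
    T=np.array(c["pose"]);q=T[:3,:3].T@(np.array(P)-T[:3,3]);p=q[:2]/q[2];p=p*(1+c["k1"]*(p@p))
    K=np.array(c["intrinsics"]);return K[0,0]*p[0]+K[0,2],K[1,1]*p[1]+K[1,2]
def save(c,n): cv2.imwrite(n,np.array(c["pixels"])[:,:,::-1])
E
python3 - <<'E'
from h import *
Z=dict(left_pad=.088,right_pad=.088,steel_ball=.07,orange_ball=.07,dispenser=.05,nut_3=.006,wood_block_1=.03,marker=.01)
for n in("top","side"):
    c=eyes.camera(n);save(c,f"pics/{n}0.png");print(n,np.round(c["pose"],3).tolist())
    for k,z in Z.items():
        for r in eyes.look_for(k,c)[:2]:
            b=r["bbox"];u,v=(b[0]+b[2])/2,(b[1]+b[3])/2
            print(k,np.round(b),round(r["conf"],2),np.round(atz(c,u,v,z),3))
s=sensors.read_state();print(s["time"],s["ee_pos"],s["eef_rot"],s["width"],s["ft_force"])
E
```

```text
top [[0.028, -0.996, 0.081, 0.563], [-1.0, -0.028, 0.002, -0.111], [0.0, -0.081, -0.997, 0.946], [0.0, 0.0, 0.0, 1.0]]
right_pad [347. 145. 383. 221.] 0.61 [ 0.683 -0.291  0.088]
steel_ball [353. 146. 360. 157.] 0.4 [ 0.755 -0.276  0.07 ]
steel_ball [278. 119. 386. 240.] 0.25 [ 0.691 -0.223  0.07 ]
orange_ball [304. 158. 317. 170.] 0.42 [ 0.724 -0.174  0.07 ]
dispenser [279. 116. 387. 239.] 0.8 [ 0.698 -0.227  0.05 ]
nut_3 [279. 119. 385. 239.] 0.49 [ 0.702 -0.231  0.006]
nut_3 [283. 232. 294. 245.] 0.41 [ 0.56  -0.133  0.006]
wood_block_1 [385. 148. 413. 202.] 0.65 [ 0.712 -0.381  0.03 ]
marker [159. 194. 187. 242.] 0.77 [0.599 0.136 0.01 ]
side [[0.999, 0.013, -0.031, 0.673], [0.033, -0.357, 0.934, -0.905], [0.001, -0.934, -0.357, 0.383], [0.0, 0.0, 0.0, 1.0]]
left_pad [239. 213. 325. 231.] 0.93 [ 0.665 -0.223  0.088]
left_pad [311. 223. 321. 230.] 0.57 [ 0.726 -0.242  0.088]
right_pad [250. 230. 350. 262.] 0.92 [ 0.695 -0.319  0.088]
steel_ball [331. 246. 342. 261.] 0.4 [ 0.756 -0.309  0.07 ]
orange_ball [311. 222. 322. 231.] 0.6 [ 0.73  -0.202  0.07 ]
nut_3 [232. 235. 239. 247.] 0.61 [ 0.564 -0.138  0.006]
nut_3 [237. 209. 324. 233.] 0.31 [ 0.659 -0.027  0.006]
wood_block_1 [278. 285. 358. 330.] 0.85 [ 0.721 -0.405  0.03 ]
wood_block_1 [249. 235. 350. 256.] 0.34 [ 0.699 -0.202  0.03 ]
marker [243. 192. 285. 200.] 0.6 [0.609 0.137 0.01 ]
0.9 [ 0.27289657 -0.56230311  0.22256921] [9.74591075e-01 2.23991594e-01 2.26977471e-05 3.90651582e-05] 0.08716786841187785 [-0.01018132 -0.47574485  0.38347662]
```

View pics/top0.png

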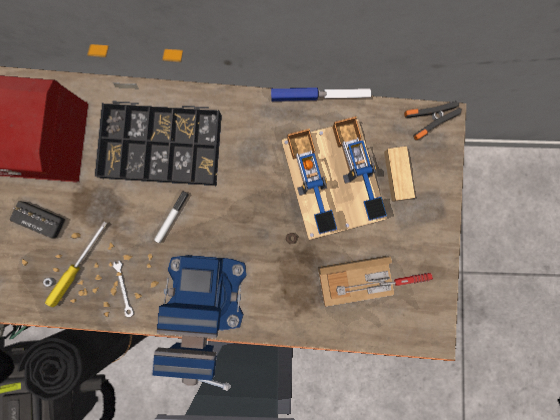

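View pics/side0.png

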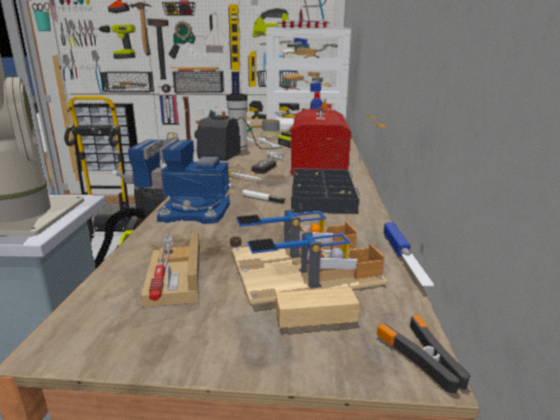

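The top view shows the orange ball at (310,164) in the left lane, so the steel ball is in the right lane. The right pad is at about (376,209) and the left pad at about (324,222). Next I measure the pads and zoom in to confirm.

```bash
python3 - <<'E'
from h import *
c=eyes.camera("top");im=np.array(c["pixels"])
C=[]
for (u,v) in((376,209),(324,222)):
    w=im[v-16:v+17,u-16:u+17].max(2)<60
    n,l,st,ce=cv2.connectedComponentsWithStats(w.astype(np.uint8));i=1+st[1:,4].argmax()
    q=ce[i]+[u-16,v-16];P=atz(c,*q,.088);C.append(P);print(q,st[i],P.round(4))
d=C[1]-C[0];print("sep",np.hypot(*d[:2]),"lane yaw",np.degrees(np.arctan2(d[1],d[0]))-90)
s=eyes.camera("side")
for P in C: print("in side",proj(s,P))
s2=np.array(s["pixels"])[190:290,220:400,::-1]
a=cv2.resize(im[110:250,270:430,::-1],None,fx=4,fy=4,interpolation=3)
b=cv2.resize(s2,(800,444))
cv2.imwrite("pics/c.png",a);cv2.imwrite("pics/d.png",b)
E
```

```text
[374.74914089 207.9862543 ] [  5   5  21  21 291] [ 0.6299 -0.3123  0.088 ]
[325.23208191 221.40273038] [  8   5  20  21 293] [ 0.5985 -0.2076  0.088 ]
sep 0.10935342329307861 lane yaw 16.715400604238425
in side (np.float64(259.9906960370321), np.float64(243.23836897867125))
in side (np.float64(247.09160590144626), np.float64(218.28759825930038))
```

View pics/c.png

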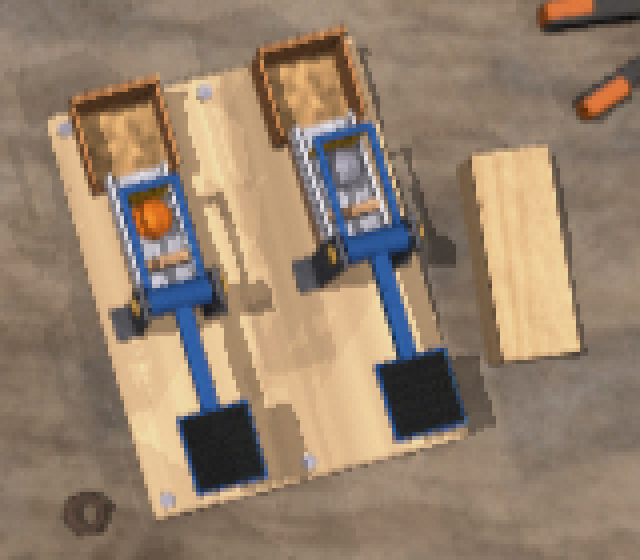

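View pics/d.png

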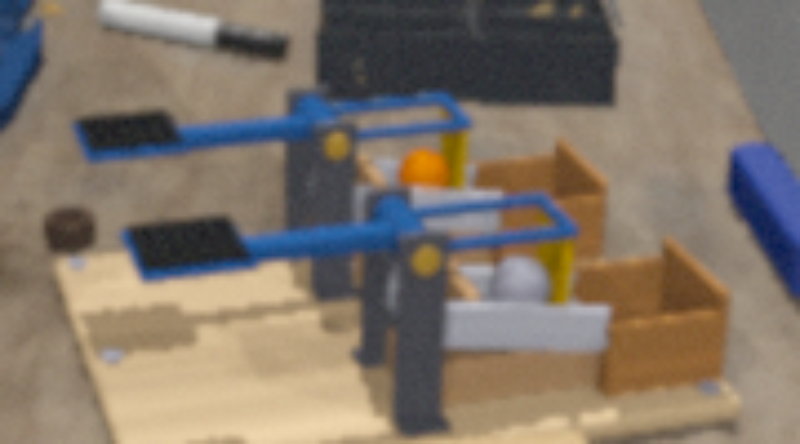

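The steel ball is in the right lane, behind the near gate in the side view. The right pad is at (0.630, -0.312). I'll close the fingers, move above it and align them with the lane.

>>> {"fn": "arm_command", "kwargs": {"steps": [{"slide":[0.044,0.031,0],"rot":[0,0,-1.1],"grip":0},{"slide":[0.044,0.031,0],"rot":[0,0,-1.1],"grip":0},{"slide":[0.044,0.031,0],"rot":[0,0,-1.1],"grip":0},{"slide":[0.044,0.031,0],"rot":[0,0,-1.1],"grip":0},{"slide":[0.044,0.031,0],"rot":[0,0,-1.1],"grip":0},{"slide":[0.044,0.031,0],"rot":[0,0,-1.1],"grip":0},{"slide":[0.044,0.031,0],"rot":[0,0,-1.1],"grip":0},{"slide":[0.044,0.031,0],"rot":[0,0,-1.1],"grip":0}]}}

```text
time: 2.0
ee_pos: [0.6262, -0.3134, 0.2227]
eef_rot: [0.989, 0.148, 0.0, 0.0]
ft_force: [0.4, -0.2, 0.2]
width: 0.015
grip_force: 0.0
```

>>> {"fn": "arm_command", "kwargs": {"steps": [{"slide":[0.001,0,-0.03],"grip":0},{"slide":[0.001,0,-0.03],"grip":0},{"slide":[0,0,-0.03],"grip":0},{"slide":[0,0,-0.02],"grip":0},{"slide":[0,0,-0.01],"grip":0},{"grip":0},{"grip":0},{"grip":0}]}}

```text
schema error: expected keys rot, slide, grip
```

```bash
python3 - <<'E'
from h import *
s=eyes.camera("side");t=eyes.camera("top")
a=cv2.resize(np.array(s["pixels"])[170:290,200:370,::-1],(560,396),interpolation=3)
cv2.imwrite("pics/e.png",a)
st=sensors.read_state();print(st["ee_pos"],st["width"],proj(s,st["ee_pos"]))
E
```

```text
[ 0.62956762 -0.30710624  0.22157027] 0.007120023561176039 (np.float64(258.9720906999038), np.float64(163.70940145011338))
```

View pics/e.png

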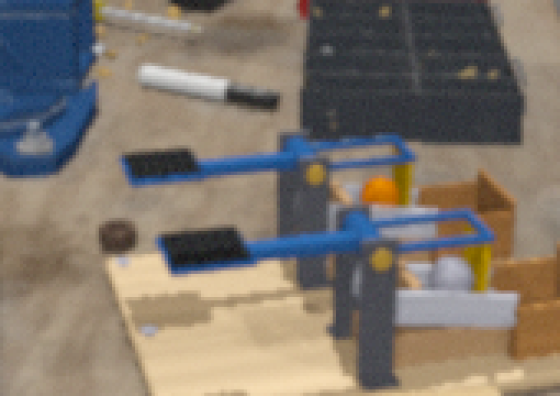

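The crop shows only the dispenser; the arm is still above the frame, because the move was refused (every row needs all three keys). Resending it.

>>> {"fn": "arm_command", "kwargs": {"steps": [{"slide":[0.001,0,-0.03],"rot":[0,0,0],"grip":0},{"slide":[0.001,0,-0.03],"rot":[0,0,0],"grip":0},{"slide":[0,0,-0.03],"rot":[0,0,0],"grip":0},{"slide":[0,0,-0.02],"rot":[0,0,0],"grip":0},{"slide":[0,0,-0.01],"rot":[0,0,0],"grip":0},{"slide":[0,0,0],"rot":[0,0,0],"grip":0},{"slide":[0,0,0],"rot":[0,0,0],"grip":0},{"slide":[0,0,0],"rot":[0,0,0],"grip":0}]}}

```text
time: 3.1
ee_pos: [0.6274, -0.3145, 0.1036]
eef_rot: [0.989, 0.149, 0.001, 0.0]
ft_force: [0.4, 0.4, -0.2]
width: 0.0006
grip_force: 0.0
```

```bash
python3 - <<'E'
from h import *
s=eyes.camera("side");t=eyes.camera("top")
a=cv2.resize(np.array(s["pixels"])[170:290,200:370,::-1],(560,396),interpolation=3)
b=cv2.resize(np.array(t["pixels"])[110:250,270:430,::-1],(453,396),interpolation=3)
cv2.imwrite("pics/f.png",cv2.resize(np.hstack([a,b]),(800,313)))
st=sensors.read_state();print(st["ee_pos"],st["width"],proj(s,st["ee_pos"]),st["ft_force"])
E
```

```text
[ 0.62714921 -0.31440872  0.10323946] 0.0006478490376406861 (np.float64(258.1072692490673), np.float64(235.36350760404036)) [ 0.43800228  0.51100582 -0.21868932]
```

View pics/f.png

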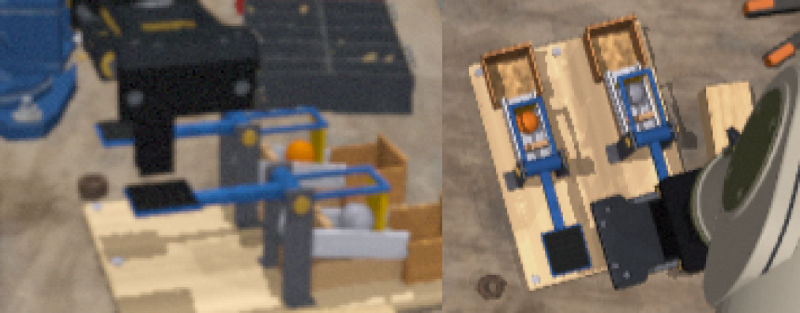

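The side view shows the shut fingertips just above the near (right) pad. The top view shows the gripper body clear of the left paddle. Pressing now.

>>> {"fn": "arm_command", "kwargs": {"steps": [{"slide":[0.002,0.001,-0.01],"rot":[0,0,0],"grip":0},{"slide":[0,0,-0.01],"rot":[0,0,0],"grip":0},{"slide":[0,0,-0.01],"rot":[0,0,0],"grip":0},{"slide":[0,0,-0.01],"rot":[0,0,0],"grip":0},{"slide":[0,0,-0.006],"rot":[0,0,0],"grip":0},{"slide":[0,0,0],"rot":[0,0,0],"grip":0},{"slide":[0,0,0],"rot":[0,0,0],"grip":0},{"slide":[0,0,0],"rot":[0,0,0],"grip":0}]}}

```text
time: 4.2
ee_pos: [0.6284, -0.3133, 0.0566]
eef_rot: [0.989, 0.148, -0.0, -0.0]
ft_force: [-3.1, 0.1, 3.4]
width: 0.0006
grip_force: 1.8
```

```bash
cat > v.py <<'E'
import sys
from h import *
s=eyes.camera("side");t=eyes.camera("top")
a=cv2.resize(np.array(s["pixels"])[170:290,200:370,::-1],(560,396),interpolation=3)
b=cv2.resize(np.array(t["pixels"])[110:250,270:430,::-1],(453,396),interpolation=3)
cv2.imwrite(sys.argv[1],cv2.resize(np.hstack([a,b]),(800,313)))
for n,c in(("side",s),("top",t)):print(n,[(np.round(r["bbox"]),round(r["conf"],2)) for r in eyes.look_for("steel_ball",c)[:2]])
st=sensors.read_state();print(st["ee_pos"],st["ft_force"])
E
python3 v.py pics/g.png
```

```text
side []
top [(array([339., 121., 352., 136.]), 0.57)]
[ 0.62850118 -0.31329518  0.0564682 ] [-2.99911315  0.62785818  2.40927421]
```

View pics/g.png

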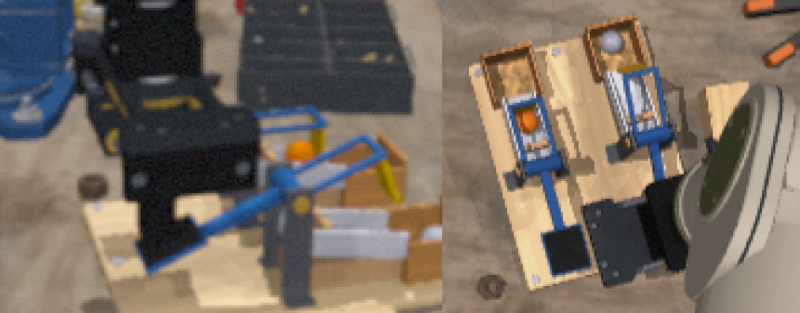

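The gate is up and the steel ball is in the right tray, at about (345,128) in the top image. The orange ball's gate is still shut. Releasing the paddle, slowly at first.

>>> {"fn": "arm_command", "kwargs": {"steps": [{"slide":[0,0,0.006],"rot":[0,0,0],"grip":0},{"slide":[0,0,0.01],"rot":[0,0,0],"grip":0},{"slide":[0,0,0.015],"rot":[0,0,0],"grip":0},{"slide":[0,0,0.02],"rot":[0,0,0],"grip":0},{"slide":[0,0,0.03],"rot":[0,0,0],"grip":0},{"slide":[0,0,0.03],"rot":[0,0,0],"grip":0},{"slide":[0,0,0.03],"rot":[0,0,0],"grip":0},{"slide":[0,0,0],"rot":[0,0,0],"grip":0}]}}

```text
time: 5.4
ee_pos: [0.6306, -0.3135, 0.2021]
eef_rot: [0.989, 0.149, 0.003, 0.002]
ft_force: [-1.3, 0.7, -0.1]
width: 0.0004
grip_force: 0.0
```

```bash
python3 v.py pics/i.png
```

```text
side [(array([362., 256., 371., 265.]), 0.48)]
top [(array([342., 125., 351., 136.]), 0.44)]
[ 0.62856285 -0.31297746  0.19678582] [-0.16712559  1.4172323   0.2908985 ]
```

View pics/i.png

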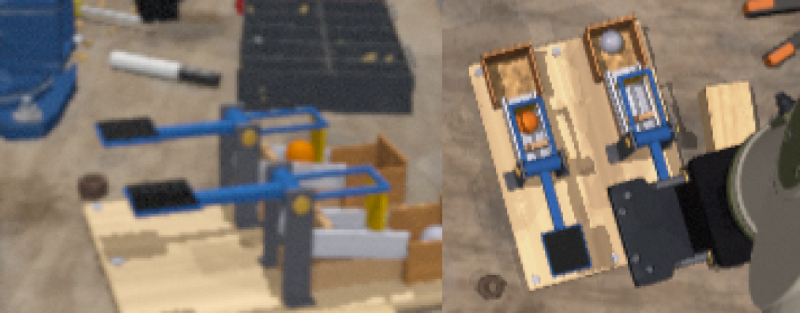

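The paddle is level again and the gate shut. The steel ball sits in its tray, the orange ball is still held, and the arm is clear.

```bash
python3 -c "
from bench import order
print(order.close_job())"
```

```text
the job is handed in; nothing more can be done
None
```

I pressed the right-lane paddle, the steel ball rolled into its tray and the gate dropped shut again; the orange ball stayed behind its shut gate, and I handed the job in with the arm clear (verdict not shown).

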